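# Unclip the inspection torch and set it in its V-rest

## Robot

A 7-joint arm with a two-finger parallel gripper is mounted at the origin on the work surface. World frame = base frame: x ahead of the robot, y to its left, z up, the work surface at z = 0. Lengths are in m, angles in degrees, forces in N, time in s.
With the tool pointing down it reaches from about 0.4 to 0.85 m from the base axis. Payload 4.4 kg.
Tool frame: the origin (TCP) lies at the very end of the fingers, on their centre line; the grasp point (between the pads) lies 19 mm behind it; x points along the fingers, y is the direction in which the jaws open and shut, and the axes are right-handed (so a half turn about x gives the same grasp; the last joint's range is limited). The gripper opens to 94 mm and grips with 3 to 60 N. Pads are 16 mm wide; open, the fingers measure 119 mm over their backs; the gripper's body (75 mm by 177 mm) begins 78 mm behind the grasp point.
Start: joints at [69.167, 36.005, 2.206, 86.941, -1.547, 57.084, -1.146], TCP at [0.191, -0.621, 0.205] pointing down, gripper open.
Joint ranges: [-175.42, 175.42], [-21.48, 121.26], [-71.46, 75.88], [10.55, 141.38], [-63.04, 243.04], [13.31, 113.54], [-168.57, 168.57]. Speed limits (degrees/s): [147.25, 147.25, 180, 180, 180, 180, 180].

## Interface

Orientations are given as [roll, pitch, yaw] about the fixed x, y, z axes, in that order (R = Rz(yaw) Ry(pitch) Rx(roll)).
In Python, from workcell import * gives the robot as it stands.
- The arm moves only by the tool play_rows, never from a script. Its argument "moves" is a list of rows, each an object of numbers: "dx", "dy", "dz": the shift along the tool's x, y, z as a fraction of full scale; "wx", "wy", "wz": the turn, a rotation vector about the tool's x, y, z as a fraction of full scale; "jaw": the closure, from -1 (fully open) to 1 (shut). A call has 1 to 12 rows; each row shifts and turns the commanded pose from where the row before left it, along the tool's axes as they then stand; what a row does not reach is not made up. Full scale, the value 1, is 0.05 m for a shift and 4 degrees for a turn. A row lasts 1/10 s, in which the tool goes at most 50 mm and 8.59 degrees, less where a joint would pass 70% of its speed; a pose out of reach is approached as far as the arm can. A call with a number of a shift or a turn outside -1 to 1 is refused whole. A call with a gripper value outside its range is refused whole. The fingers move at their own pace and stop on an object; the grip force is fixed at half the most. Time passes only in rows, so rows that do not move let the fingers close. It gives the time, the measured TCP pose, the force and the opening at its end, in the units of the state.
- get_obs(): the state, without advancing time (a new reading comes with each control period).
- get_image(name): name is "side" or "top" or "wrist"; returns the picture (480x640x3 uint8, red, green, blue); there is no depth.
- camera_params(name): a dict with "vfov" (degrees; the focal length in pixels is half the picture's height over the tangent of half this angle, whatever the lens; pixels are square), "cx", "cy" (the principal point, pixels), "dist_coeffs" ([k1, k2, p1, p2, k3] as OpenCV has them; the pictures are not rectified), "pose" (4x4, takes a point from camera to world coordinates). Camera axes: x right, y down, z forward; pixel columns grow to the right and rows downward; lengths in m; the calibration is good to about 2 mm. A picture is of the moment at which its call begins: read the wrist's pose just before it. camera_params takes no time and is no camera call; for the wrist camera it gives the pose at the moment of the call.
- hand_in(): hands the job in, once; it reports no verdict.
Trained networks look in the newest picture that a camera, given by its name, has taken for a name from the list of things; names that differ only in an ending like _2 or _b are one class to them, and where a whole thing is asked for, a point or a joint stands for the part that bears it (a point fixed in the world has none). Each returns a list of dicts, best first, with "confidence" (0 to 1); they miss things now and then, are a little off and sometimes report something else, mostly with a low value. They report only what shows in the picture. A call takes as long as a camera call. They do not tell look-alikes from the thing itself.
- boxes_of(camera, query): "position" ([x, y, z] in m, in world coordinates, good to about 4 mm: the middle of the surface that is visible of it).
- trace(camera, query): "region" (480x640 bool, what is visible of it).
The state is a dict: "t": time; "qpos": joint angles; "joint_velocities": joint speeds; "joint_torque": joint torques, N m; "ee_pos": TCP position; "tcp_rot": TCP orientation; "wrist_force": force on the tool from outside, world axes, zero at the start; "ft_torque": the same for the moment, N m; "width": opening from 0.0 (shut) to 1.0 (fully open).
Only numpy, scipy, OpenCV 4.12 (cv2) and the standard library are available. Lean on these libraries where they do the work, as an engineer would, in place of code of your own. Each camera call takes 0.05 s, during which the arm holds its last target. There are 200 camera calls.

## Task

Pull the torch straight out through the mouths of its two spring clips on the sloping tool board (do not slide it out lengthwise), and lay it in the two V supports of the inspection stand with its wide lens end towards the hollow wooden bowl, barrel centred on the supports. Lower it in and let go only when it is lying in both Vs; leave the spanner, the wax jar and the wooden cone where they are.

Things in the scene. Friction and masses are not known exactly. Their poses are not given: they have to be found in the camera images.
- torch: Plain aluminium pencil torch, 174 mm long, about 0.16 kg. Origin on its axis at mid-barrel; x along the axis to the lens. Barrel 26 mm diameter from x = -80 to +66 mm, lens head 33 mm diameter from +66 to +94 mm. Starts level in both clips, lens roughly away from the robot, origin up to 6 mm off the middle between the clips. Barrel free for gripping: x = -30 to +30 mm. Roll about its axis is of no matter.
- lens (a point): Centre of the torch's lens face, 94 mm from the torch's origin along its axis.
- clips: Two steel spring clips on the sloping board. Origin on the board's face midway between them; x along the held torch to its lens, y up the slope, z square out of the board, 35 degrees from vertical (towards the robot's right and somewhat away from it): the way the clips open and the torch is pulled. Torch axis at y = 0, z = 36 mm. Clips at x = -42 and +42 mm, 12 mm wide, 34 mm across, up to z = 53 mm.
- rack: Fixed stand of the sloping board; place and turn vary. Origin on the table below the middle of the clipped torch; x along the board, y to its high side, z up. Origin of the clips at (0, 20.6, 52) mm here. In the frame of the clips the board spans x = -120 to 120, y = -60 to 120 mm, bare between the clips.
- mouth (a point): Middle between the mouths of the two clips, at z = 60 mm in the frame of the clips; a torch whose axis has come out to here is clear. Each clip is two sprung jaws with inward lips over the barrel: pulling the torch out square to the board meets about 10 N in the first 5 mm, then they snap open and let go after about 18 mm.
- fence (a point): Middle of the top of the wooden fence along the board's upper edge, at y = 114, z = 85 mm in the frame of the clips, 12 mm thick, 240 mm long. It is in the way of a wide gripper that comes upright; one tilted square to the board clears it.
- stand: Wooden inspection stand, fixed; place and turn vary. Origin on the table midway between its two V supports, z up, x towards the hollow bowl. Base 12 mm thick, x = -80 to 210 mm, 90 mm wide. V supports at x = -42 and +42 mm, 14 mm thick, 58 mm across, tops at z = 59 mm, flanks at 45 degrees. Bowl on its side, 76 mm mouth at x = 126 mm, up to z = 93 mm.
- seat (a point): Where the torch's origin should end: 55 mm above the stand's origin, the height of the torch's axis when it lies in both Vs.
- spanner: Loose steel spanner, 180 mm long, lying flat on the table; leave alone. Origin under its middle.
- wax: Loose wax jar, 64 mm diameter, 60 mm high, standing; leave alone. Origin at the centre of its underside.
- cone: Loose turned wooden cone, 80 mm diameter, 85 mm high, standing; leave alone. Origin at the centre of its underside.
There are look-alikes about, which are no part of the job. Of the things that look like the torch, the largest one is meant.

How it is judged:
By the outcome, as a careful person would: the job done as asked, in the order asked, and still so for the second after the job is handed in, with the robot touching nothing.
It also fails if it takes over 48 s, if anything falls off the work surface, if the arm or the gripper's body presses on something with over 40 N, if the wrist force passes 120 N, or if a joint passes its speed limit or range.

## Working session

There is one attempt and no reset: what is moved stays moved. The work goes in short steps, Python scripts to look and compute and a tool call to move; the robot and the scene stay as the last step left them, time stands still between calls to the robot, and variables do not carry over. Pictures are saved under pics/ and viewed, about 8 in all and at most 12, crops included, and the job is handed in when it is done.

Besides the shell and the picture viewer there is one more tool, called after "Call:" as name([rows], argument=value, ...), one row to a line, values as JSON. play_rows: Moves the arm, as the interface text tells. Its arguments: {"type":"object","properties":{"moves":{"type":"array"}},"required":["moves"]}

```bash
ls; mkdir -p pics; python3 - <<'E'
from workcell import *
import cv2,numpy as np
o=get_obs();print(o['t'],o['ee_pos'],o['tcp_rot'],o['width'])
for c in ['top','side']:
    im=get_image(c);cv2.imwrite(f'pics/{c}0.png',im[:,:,::-1])
    p=camera_params(c);print(c,p['vfov'],p['cx'],p['cy'],p['dist_coeffs'],np.round(p['pose'],3).tolist())
    for q in ['torch','lens','clips','rack','stand','spanner','wax','cone']:
        try:
            for d in boxes_of(c,q)[:4]: print(c,q,np.round(d['position'],3),round(d['confidence'],2))
        except Exception as e: print(q,e)
print(get_obs()['t'])
E
```

```text
pics
0.0 [ 0.19055513 -0.62074485  0.20459728] [-88.99713418  89.89443437 108.06718708] 1.0033759780505804
top 46.0292875221484 321.505634127776 229.63572491009822 [-0.05737943  0.          0.          0.          0.        ] [[0.016, -0.986, 0.163, 0.331], [-1.0, -0.013, 0.022, -0.089], [-0.02, -0.164, -0.986, 1.344], [0.0, 0.0, 0.0, 1.0]]
top torch [0.524 0.204 0.092] 0.83
top torch [0.516 0.038 0.015] 0.81
top torch [0.263 0.295 0.02 ] 0.78
top lens [0.267 0.296 0.022] 0.86
top lens [0.505 0.033 0.019] 0.78
top lens [0.523 0.205 0.092] 0.71
top clips [0.491 0.223 0.086] 0.78
top rack [0.499 0.261 0.086] 0.82
top rack [0.764 0.057 0.059] 0.42
top stand [ 0.501 -0.208  0.014] 0.84
top spanner [0.748 0.22  0.01 ] 0.71
top wax [0.769 0.055 0.059] 0.92
top wax [0.49  0.221 0.084] 0.27
top cone [ 0.51  -0.424  0.035] 0.72
top cone [0.753 0.217 0.007] 0.35
top cone [0.526 0.205 0.093] 0.2
side 49.824872187110685 323.77418381922286 237.68666188773582 [-0.11612902  0.          0.          0.          0.        ] [[-0.92, -0.278, 0.275, 0.2], [-0.391, 0.629, -0.672, 0.662], [0.013, -0.726, -0.688, 0.911], [0.0, 0.0, 0.0, 1.0]]
side torch [0.524 0.208 0.09 ] 0.93
side torch [0.507 0.044 0.02 ] 0.87
side torch [0.277 0.283 0.021] 0.86
side lens [0.508 0.042 0.021] 0.92
side lens [0.277 0.276 0.02 ] 0.92
side lens [0.524 0.204 0.092] 0.71
side lens [ 0.508 -0.419  0.04 ] 0.71
side clips [0.553 0.203 0.081] 0.62
side rack [0.487 0.301 0.15 ] 0.62
side stand [ 0.516 -0.193  0.014] 0.85
side spanner [0.779 0.225 0.006] 0.64
side wax [0.766 0.07  0.049] 0.61
side cone [ 0.513 -0.42   0.043] 0.8
0.9
```

View pics/top0.png

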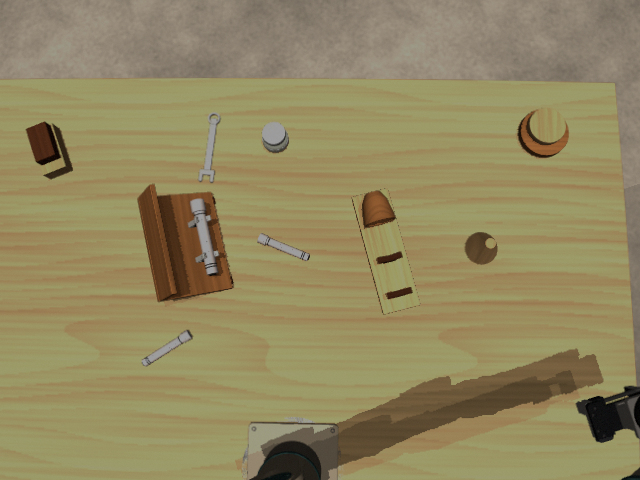

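View pics/side0.png

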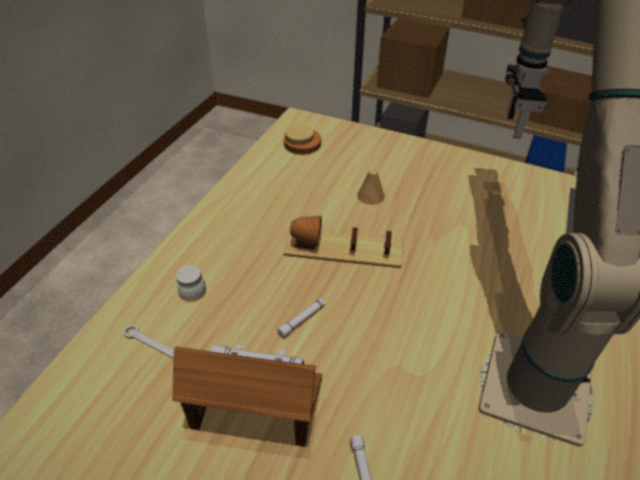

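```bash
cat > h.py <<'E'
from workcell import *
import numpy as np,cv2
from scipy.spatial.transform import Rotation as Ro
def cam(c):
    p=camera_params(c);f=240/np.tan(np.radians(p['vfov'])/2)
    return np.array([[f,0,p['cx']],[0,f,p['cy']],[0,0,1.]]),np.array(p['dist_coeffs']),np.array(p['pose'])
def toplane(c,px,z,C=None):
    K,d,T=C or cam(c)
    u=cv2.undistortPoints(np.array(px,float).reshape(-1,1,2),K,d).reshape(-1,2)
    r=np.c_[u,np.ones(len(u))]@T[:3,:3].T
    return T[:3,3]+r*((z-T[2,3])/r[:,2])[:,None]
def proj(c,P,C=None):
    K,d,T=C or cam(c);Q=(np.asarray(P,float)-T[:3,3])@T[:3,:3]
    return cv2.projectPoints(Q,np.zeros(3),np.zeros(3),K,d)[0].reshape(-1,2)
def toolR(rpy): return Ro.from_euler('xyz',rpy,degrees=True)
def goal(p,R):
    """shift in tool axes (m) and turn (deg rotvec, tool axes) to reach pose"""
    o=get_obs();R0=toolR(o['tcp_rot']);
    print('t',round(o['t'],2),'tcp',np.round(o['ee_pos'],4),'shift(tool)mm',np.round(R0.inv().apply(np.array(p)-o['ee_pos'])*1e3,1),'turn deg',np.round(np.degrees((R0.inv()*R).as_rotvec()),2),'F',np.round(o['wrist_force'],1),'w',round(o['width'],3))
E
python3 - <<'E'
from h import *
get_image('top');get_image('side')
print('R',np.round(toolR(get_obs()['tcp_rot']).as_matrix(),2).tolist())
im=get_image('top')
for c in ['top','side']:
  if c=='side': get_image('side')
  for q in ['torch','stand']:
    for d in trace(c,q)[:3]:
        m=d['region'].astype(np.uint8);ys,xs=np.nonzero(m)
        if q=='torch':
            r=cv2.minAreaRect(np.c_[xs,ys].astype(np.float32));b=cv2.boxPoints(r)
            print(c,q,round(d['confidence'],2),len(xs),np.round(r[0]),np.round(r[1]),'area')
            e=sorted([(np.linalg.norm(b[i]-b[(i+1)%4]),i) for i in range(4)])[:2]
            mids=[(b[i]+b[(i+1)%4])/2 for _,i in e]
            P=toplane(c,mids,0.0815);print(np.round(mids,1).tolist(),np.round(P,4).tolist(),np.linalg.norm(P[0]-P[1]))
        else: print(c,q,round(d['confidence'],2),len(xs),xs.min(),xs.max(),ys.min(),ys.max())
B=toplane('top',[(352,197),(388,189),(420,305),(384,314)],0.012);print(np.round(B,4))
E
python3 -c "
import cv2
im=cv2.imread('pics/top0.png')
a=cv2.resize(im[180:310,130:240],None,fx=4,fy=4,interpolation=2)[:520];b=cv2.resize(im[185:318,345:425],None,fx=4,fy=4,interpolation=2)[:520]
cv2.imwrite('pics/crop0.png',cv2.hconcat([a,b]))"
```

```text
R [[0.0, 0.29, -0.96], [-0.0, -0.96, -0.29], [-1.0, 0.0, -0.0]]
top torch 0.92 885 [205. 236.] [79. 15.] area
[[195.1999969482422, 198.1999969482422], [214.1999969482422, 274.3999938964844]] [[0.6101, 0.2323, 0.0815], [0.4351, 0.1797, 0.0815]] 0.18272220497831335
top torch 0.81 481 [166. 347.] [11. 56.] area
[[190.39999389648438, 332.8999938964844], [142.10000610351562, 361.3999938964844]] [[0.3042, 0.2274, 0.0815], [0.2395, 0.3326, 0.0815]] 0.12353683993652528
top torch 0.7 490 [283. 248.] [55. 10.] area
[[257.79998779296875, 236.39999389648438], [308.29998779296875, 258.6000061035156]] [[0.5229, 0.0842, 0.0815], [0.474, -0.0314, 0.0815]] 0.12553856572226588
top stand 0.56 4624 352 419 188 313
side torch 0.96 574 [257. 353.] [93.  9.] area
[[211.1999969482422, 347.29998779296875], [303.29998779296875, 359.6000061035156]] [[0.6103, 0.2203, 0.0815], [0.4373, 0.1736, 0.0815]] 0.17922203720488492
side torch 0.94 465 [301. 316.] [10. 56.] area
[[322.29998779296875, 299.20001220703125], [278.70001220703125, 333.6000061035156]] [[0.4624, 0.0237, 0.0815], [0.5063, 0.1386, 0.0815]] 0.12294115448834664
side torch 0.78 487 [360. 458.] [45. 13.] area
[[355.79998779296875, 435.79998779296875], [364.70001220703125, 480.29998779296875]] [[0.2931, 0.2768, 0.0815], [0.2531, 0.3424, 0.0815]] 0.0767874152480632
side stand 0.64 3832 284 403 216 267
[[ 0.6327 -0.1308  0.012 ]
 [ 0.6535 -0.2176  0.012 ]
 [ 0.3764 -0.2917  0.012 ]
 [ 0.3544 -0.2075  0.012 ]]
```

View pics/crop0.png

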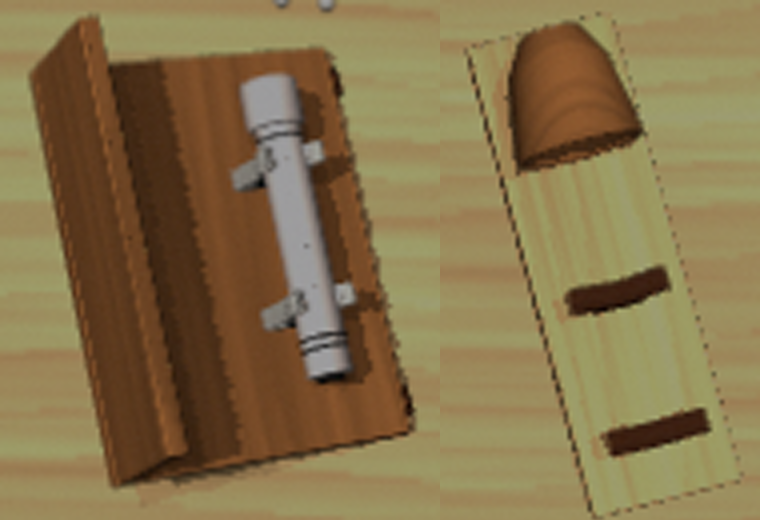

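Call:
play_rows([
  {"dx":-0.4,"dy":-0.2,"dz":-0.3},
  {"dx":-0.4,"dy":-0.5,"dz":-0.6},
  {"dx":-0.4,"dy":-0.5,"dz":-0.6},
  {"dx":-0.4,"dy":-0.6,"dz":-0.7},
  {"dx":-0.4,"dy":-0.6,"dz":-0.7},
  {"dx":-0.4,"dy":-0.6,"dz":-0.7},
  {"dx":-0.2,"dy":-0.6,"dz":-0.7},
  {"dy":-0.6,"dz":-0.7},
  {"dy":-0.6,"dz":-0.7},
  {"dy":-0.6,"dz":-0.7},
  {"dy":-0.4,"dz":-0.4},
  {"dy":-0.2,"dz":-0.2},
])

```text
invalid input at $.moves[0]: expected keys dx, dy, dz, wx, wy, wz, jaw
```

```bash
python3 - <<'E'
from h import *
o=get_obs();print(o['t'],o['ee_pos'],o['tcp_rot'],o['qpos'])
C=cam('wrist');im=get_image('wrist');cv2.imwrite('pics/w1.png',im[:,:,::-1])
print(np.round(C[2],3).tolist(),C[0][0,0],C[1])
S=np.array([.4415,-.2288,0]);a=np.radians(15.1);R=Ro.from_euler('z',a).as_matrix()
L=np.array([[x,y,.012] for x in(-.08,.21) for y in(-.045,.045)]+[[x+s*.007,y,.059] for x in(-.042,.042) for s in (-1,1) for y in(-.029,.029)])
print(np.round(proj('wrist',L@R.T+S,C)).tolist())
E
```

```text
1.3 [ 0.19074942 -0.62140844  0.20549564] [116.92676149  89.9968066  -46.0109487 ] [69.16720382 36.00347479  2.20634621 86.93998005 -1.54640597 57.08337493
 -1.14488542]
[[0.294, -0.917, -0.268, 0.269], [-0.956, -0.282, -0.081, -0.597], [-0.002, 0.28, -0.96, 0.385], [0.0, 0.0, 0.0, 1.0]] 337.6487661678412 [-0.0230286  0.         0.         0.         0.       ]
[[43.0, -61.0], [-48.0, -60.0], [10.0, -458.0], [-89.0, -441.0], [-26.0, -139.0], [-94.0, -137.0], [-29.0, -161.0], [-98.0, -158.0], [-43.0, -270.0], [-113.0, -264.0], [-45.0, -293.0], [-116.0, -286.0]]
```

View pics/w1.png

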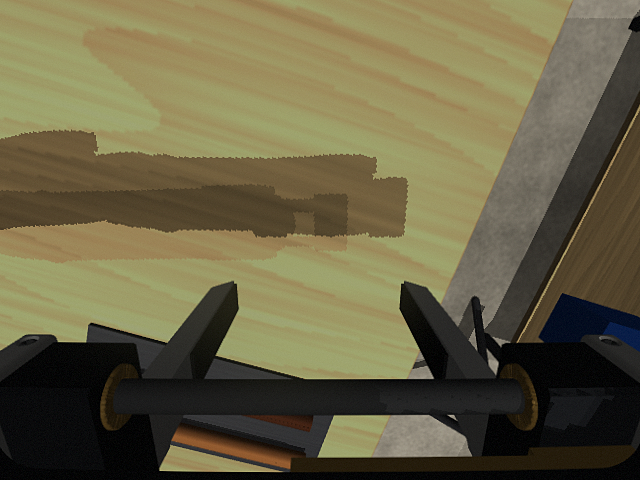

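Call:
play_rows([
  {"dx":-0.4,"dy":-0.2,"dz":-0.3,"wx":0,"wy":0,"wz":0,"jaw":-1},
  {"dx":-0.4,"dy":-0.5,"dz":-0.6,"wx":0,"wy":0,"wz":0,"jaw":-1},
  {"dx":-0.4,"dy":-0.5,"dz":-0.6,"wx":0,"wy":0,"wz":0,"jaw":-1},
  {"dx":-0.4,"dy":-0.6,"dz":-0.7,"wx":0,"wy":0,"wz":0,"jaw":-1},
  {"dx":-0.4,"dy":-0.6,"dz":-0.7,"wx":0,"wy":0,"wz":0,"jaw":-1},
  {"dx":-0.4,"dy":-0.6,"dz":-0.7,"wx":0,"wy":0,"wz":0,"jaw":-1},
  {"dx":-0.2,"dy":-0.6,"dz":-0.7,"wx":0,"wy":0,"wz":0,"jaw":-1},
  {"dx":0,"dy":-0.6,"dz":-0.7,"wx":0,"wy":0,"wz":0,"jaw":-1},
  {"dx":0,"dy":-0.6,"dz":-0.6,"wx":0,"wy":0,"wz":0,"jaw":-1},
  {"dx":0,"dy":-0.6,"dz":-0.4,"wx":0,"wy":0,"wz":0,"jaw":-1},
  {"dx":0,"dy":-0.4,"dz":-0.3,"wx":0,"wy":0,"wz":0,"jaw":-1},
  {"dx":0,"dy":-0.2,"dz":-0.1,"wx":0,"wy":0,"wz":0,"jaw":-1},
])

```text
t: 2.55
ee_pos: [0.4093, -0.2387, 0.3355]
tcp_rot: [-164.6, 89.9, 32.7]
wrist_force: [-0.0, -0.2, -0.7]
width: 0.999
```

```bash
python3 - <<'E'
from h import *
o=get_obs();print(o['t'],o['ee_pos'],o['tcp_rot'],o['qpos'])
C=cam('wrist');im=get_image('wrist');cv2.imwrite('pics/w2.png',im[:,:,::-1])
np.savez('pics/w2.npz',K=C[0],d=C[1],T=C[2])
S=np.array([.4415,-.2288,0]);a=np.radians(15.1);R=Ro.from_euler('z',a).as_matrix()
L=np.array([[x,y,.012] for x in(-.08,.21) for y in(-.045,.045)]+[[x+s*.007,y,.059] for x in(-.042,.042) for s in (-1,1) for y in(-.029,.029)])
print(np.round(proj('wrist',L@R.T+S,C)).tolist())
E
```

```text
2.55 [ 0.40934196 -0.23869874  0.33545341] [-164.56494734   89.93795703   32.73244221] [ 30.41307605  13.5074115   -4.46199411 102.67702931   1.10102794
  63.82705399 -47.11370926]
[[347.0, 237.0], [289.0, 234.0], [360.0, 23.0], [292.0, 20.0], [340.0, 223.0], [298.0, 221.0], [340.0, 213.0], [298.0, 211.0], [343.0, 160.0], [299.0, 158.0], [344.0, 149.0], [299.0, 147.0]]
```

View pics/w2.png

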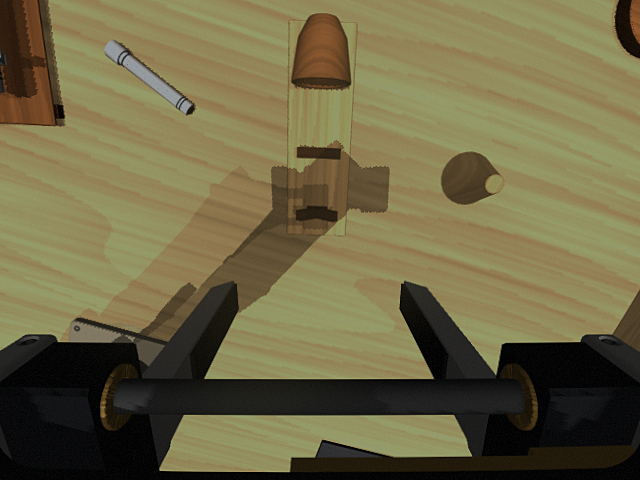

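```bash
cat >> h.py <<'E'
def rackframe(yaw):
    a=np.radians(yaw);X=np.array([np.cos(a),np.sin(a),0]);H=np.array([-np.sin(a),np.cos(a),0]);Z=np.array([0,0,1.])
    s,c=np.sin(np.radians(35)),np.cos(np.radians(35))
    return X,c*H+s*Z,-s*H+c*Z   # clips x,y,z
def gripR(x,n):  # tool x=-n, tool z=-x
    z=-np.array(x);xx=-np.array(n);return Ro.from_matrix(np.c_[xx,np.cross(z,xx),z])
E
python3 - <<'E'
from h import *
from scipy.optimize import least_squares
d=np.load('pics/w2.npz');C=(d['K'],d['d'],d['T'])
L=np.array([[x,y,.012] for x in(-.08,.21) for y in(-.045,.045)]);pw=np.array([[346,236],[288,234],[356.5,23],[289.5,20]])
pt=np.array([[384,314],[420,305],[352,197],[388,189]])[[1,0,3,2]]
for wt in (0,1):
    def f(v):
        W=L@Ro.from_euler('z',v[2]).as_matrix().T+[v[0],v[1],0]
        return np.r_[(proj('wrist',W,C)-pw).ravel(),wt*(proj('top',W)-pt).ravel()]
    s=least_squares(f,[.4415,-.2288,.26]);print('stand',s.x[:2],np.degrees(s.x[2]),np.round(s.fun,1))
P=toplane('top',[(197,199.5),(212,274)],.0815);v=P[0]-P[1];print('torch',np.round(P,4),np.linalg.norm(v),np.degrees(np.arctan2(v[1],v[0])))
yaw=15;x,y,n=rackframe(yaw);O=(P[0]+P[1])/2-.007*x;print(O)
goal(O+n*(.17-.019)-.04*x,gripR(x,n))
E
```

```text
stand [ 0.44077675 -0.22675146] 15.617504468568605 [ 0.1  0.3 -0.4  0.6  0.9 -0.7 -0.7  0.  -0.   0.  -0.   0.  -0.  -0.
 -0.   0. ]
stand [ 0.44096958 -0.2272923 ] 15.516835199350176 [ 0.4  0.4 -0.1  0.6  1.6 -0.6  0.  -0.   0.2  0.2 -0.9  1.1 -1.3 -0.7
 -1.3  0.5]
torch [[0.6071 0.2279 0.0815]
 [0.436  0.1848 0.0815]] 0.17640895233737977 14.135673973055882
[0.51476507 0.20456444 0.0815    ]
t 2.6 tcp [ 0.4091 -0.2382  0.3354] shift(tool)mm [ 130.7 -306.2 -189.1] turn deg [  2.25   0.66 -34.94] F [ 0.2  0.5 -0.8] w 1.001
```

Call:
play_rows([
  {"dx":0,"dy":-0.4,"dz":-0.2,"wx":0,"wy":0,"wz":0,"jaw":-1},
  {"dx":0,"dy":-0.7,"dz":-0.4,"wx":0,"wy":0,"wz":-0.5,"jaw":-1},
  {"dx":0,"dy":-0.8,"dz":-0.4,"wx":0.1,"wy":0,"wz":-0.9,"jaw":-1},
  {"dx":0,"dy":-0.8,"dz":-0.4,"wx":0.1,"wy":0,"wz":-0.9,"jaw":-1},
  {"dx":-0.1,"dy":-0.8,"dz":-0.5,"wx":0.1,"wy":0,"wz":-0.9,"jaw":-1},
  {"dx":-0.2,"dy":-0.7,"dz":-0.5,"wx":0.1,"wy":0,"wz":-0.9,"jaw":-1},
  {"dx":-0.2,"dy":-0.6,"dz":-0.5,"wx":0.1,"wy":0,"wz":-0.9,"jaw":-1},
  {"dx":-0.2,"dy":-0.4,"dz":-0.5,"wx":0,"wy":0,"wz":-0.9,"jaw":-1},
  {"dx":-0.2,"dy":-0.2,"dz":-0.3,"wx":0,"wy":0,"wz":-0.9,"jaw":-1},
  {"dx":0,"dy":0,"dz":0,"wx":0,"wy":0,"wz":-0.9,"jaw":-1},
  {"dx":0,"dy":0,"dz":0,"wx":0,"wy":0,"wz":-0.9,"jaw":-1},
  {"dx":0,"dy":0,"dz":0,"wx":0,"wy":0,"wz":0,"jaw":-1},
])

```text
t: 3.8
ee_pos: [0.5158, 0.0475, 0.4141]
tcp_rot: [-89.0, 55.6, 105.6]
wrist_force: [-0.1, -0.4, 0.0]
width: 0.999
```

```bash
python3 - <<'E'
from h import *
x,y,n=rackframe(14.5);O=np.array([.5148,.2046,.0815])
goal(O+n*(.17-.019)-.04*x,gripR(x,n));print(get_obs()['qpos'])
C=cam('wrist');im=get_image('wrist');cv2.imwrite('pics/w3.png',im[:,:,::-1]);np.savez('pics/w3.npz',K=C[0],d=C[1],T=C[2])
L=np.array([-.08,0,.066,.094])[:,None]*x+O;print(np.round(proj('wrist',L,C)).tolist())
c0=O-.036*n; print('board', np.round(proj('wrist',np.array([c0+a*x+b*y for a in(-.12,.12) for b in(-.06,.108)]),C)).tolist())
for q in ['torch','lens','clips']:
    for d in boxes_of('wrist',q)[:2]: print(q,np.round(d['position'],4),round(d['confidence'],2))
E
```

```text
t 3.8 tcp [0.5158 0.0475 0.4141] shift(tool)mm [209.5  63.7  -0.7] turn deg [-0.14  0.61 -0.63] F [-0.1 -0.4  0. ] w 0.999
[ 21.8308285   24.88200825 -14.4604739   83.79878843 -25.20452849
  87.15449967 -62.8758753 ]
[[358.0, 224.0], [359.0, 175.0], [361.0, 130.0], [361.0, 111.0]]
board [[388.0, 242.0], [294.0, 242.0], [397.0, 95.0], [290.0, 95.0]]
torch [0.5259 0.2043 0.0911] 0.91
torch [0.2724 0.2919 0.0183] 0.84
lens [0.275  0.2871 0.0204] 0.97
lens [0.507  0.033  0.0171] 0.95
clips [0.5459 0.2029 0.0862] 0.78
clips [0.5183 0.2635 0.0789] 0.67
```

View pics/w3.png

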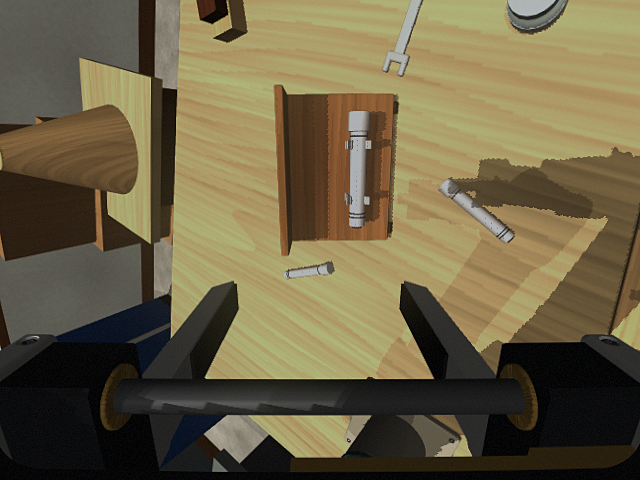

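Call:
play_rows([
  {"dx":0.3,"dy":0.1,"dz":0,"wx":0,"wy":0,"wz":0,"jaw":-1},
  {"dx":0.5,"dy":0.2,"dz":0,"wx":0,"wy":0.15,"wz":-0.15,"jaw":-1},
  {"dx":0.6,"dy":0.2,"dz":0,"wx":0,"wy":0,"wz":0,"jaw":-1},
  {"dx":0.6,"dy":0.2,"dz":0,"wx":0,"wy":0,"wz":0,"jaw":-1},
  {"dx":0.6,"dy":0.2,"dz":0,"wx":0,"wy":0,"wz":0,"jaw":-1},
  {"dx":0.6,"dy":0.2,"dz":0,"wx":0,"wy":0,"wz":0,"jaw":-1},
  {"dx":0.5,"dy":0.1,"dz":0,"wx":0,"wy":0,"wz":0,"jaw":-1},
  {"dx":0.3,"dy":0.08,"dz":0,"wx":0,"wy":0,"wz":0,"jaw":-1},
  {"dx":0,"dy":0,"dz":0,"wx":0,"wy":0,"wz":0,"jaw":-1},
])

```text
t: 4.9
ee_pos: [0.4979, 0.1129, 0.2149]
tcp_rot: [-90.0, 55.0, 104.9]
wrist_force: [-0.3, 1.0, 1.2]
width: 0.999
```

```bash
python3 - <<'E'
from h import *
x,y,n=rackframe(14.5);O=np.array([.5148,.2046,.0815])
goal(O+n*(.17-.019)-.04*x,gripR(x,n))
C=cam('wrist');im=get_image('wrist');np.savez('pics/w4.npz',K=C[0],d=C[1],T=C[2])
L=np.array([-.08,0,.066,.094])[:,None]*x+O;print(np.round(proj('wrist',L,C)).tolist())
cv2.imwrite('pics/w4.png',im[:,:,::-1])
for d in trace('wrist','torch')[:2]:
    ys,xs=np.nonzero(d['region']);print(d['confidence'],len(xs),xs.min(),xs.max(),ys.min(),ys.max())
    for r in range(ys.min(),ys.max()+1,10): q=xs[ys==r];print(r,q.min(),q.max(),end='; ')
E
```

```text
t 4.9 tcp [0.4979 0.1129 0.2149] shift(tool)mm [6.8 7.3 0.7] turn deg [0.35 0.25 0.05] F [-0.3  1.   1.2] w 0.999
[[327.0, 268.0], [328.0, 192.0], [329.0, 122.0], [329.0, 89.0]]
0.92 679 241 300 310 323
310 290 297; 320 241 299; 0.91 4852 308 343 88 274
88 316 337; 98 309 343; 108 310 343; 118 309 343; 128 313 339; 138 315 335; 148 316 335; 158 314 338; 168 314 338; 178 313 338; 188 313 338; 198 313 338; 208 313 338; 218 313 338; 228 316 334; 238 316 335; 248 314 337; 258 314 336; 268 314 336;
```

View pics/w4.png

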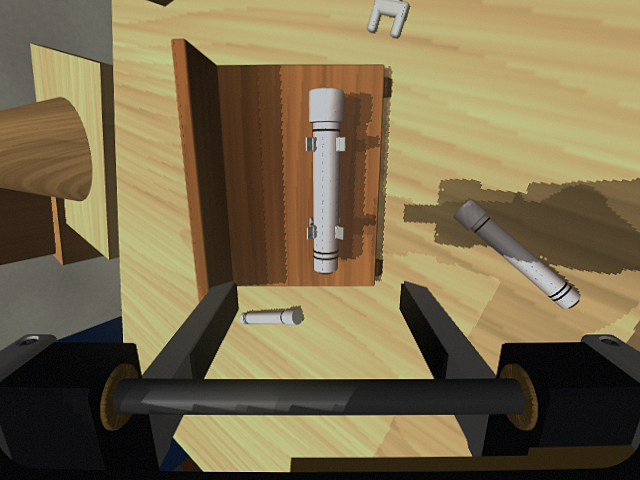

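```bash
python3 - <<'E'
from h import *
from scipy.optimize import least_squares
d=np.load('pics/w4.npz');C=(d['K'],d['d'],d['T'])
obs=np.array([[325.2,274],[326.2,88],[326,122.5]])   # tail top edge, lens top edge, head shoulder
def f(v):
    x,y,n=rackframe(v[2]);O=np.array([v[0],v[1],.0815])
    W=np.array([O-.08*x+.013*n,O+.094*x+.0165*n,O+.066*x+.0165*n])
    return (proj('wrist',W,C)-obs).ravel()
s=least_squares(f,[.515,.205,14.5],x_scale=[.01,.01,1]);print(s.x,np.round(s.fun,1))
x,y,n=rackframe(s.x[2]);O=np.r_[s.x[:2],.0815]
# clip middle: clips at rows 144,231 ; top z=53
c=O-.036*n; print('clips px if at torch origin',np.round(proj('wrist',np.array([c+k*x+.053*n for k in(-.042,.042)]),C),1).tolist())
goal(O-.019*n,gripR(x,n)); goal(O+n*(.1-.019),gripR(x,n))
E
```

```text
[ 0.51260846  0.20692071 15.00461724] [ 0.1 -0.6  0.   0.6  0.1 -0.2]
clips px if at torch origin [[325.6, 238.7], [326.0, 150.0]]
t 5.0 tcp [0.4999 0.1118 0.2165] shift(tool)mm [180.6   4.6 -36.1] turn deg [-0.05 -0.27 -0.05] F [ 0.4  0.8 -0.1] w 1.0
t 5.0 tcp [0.4999 0.1118 0.2165] shift(tool)mm [ 80.6   4.7 -36.5] turn deg [-0.05 -0.27 -0.05] F [ 0.4  0.8 -0.1] w 1.0
```

Call:
play_rows([
  {"dx":0.3,"dy":0.03,"dz":-0.2,"wx":0,"wy":0,"wz":0,"jaw":-1},
  {"dx":0.5,"dy":0.03,"dz":-0.2,"wx":0,"wy":0,"wz":0,"jaw":-1},
  {"dx":0.5,"dy":0.03,"dz":-0.2,"wx":0,"wy":0,"wz":0,"jaw":-1},
  {"dx":0.5,"dy":0,"dz":-0.12,"wx":0,"wy":0,"wz":0,"jaw":-1},
  {"dx":0.4,"dy":0,"dz":0,"wx":0,"wy":0,"wz":0,"jaw":-1},
  {"dx":0.4,"dy":0,"dz":0,"wx":0,"wy":0,"wz":0,"jaw":-1},
  {"dx":0.2,"dy":0,"dz":0,"wx":0,"wy":0,"wz":0,"jaw":-1},
  {"dx":0,"dy":0,"dz":0,"wx":0,"wy":0,"wz":0,"jaw":-1},
])

```text
t: 5.8
ee_pos: [0.5145, 0.1959, 0.0978]
tcp_rot: [-90.1, 55.0, 104.8]
wrist_force: [-0.5, 0.2, 0.3]
width: 1.001
```

```bash
python3 - <<'E'
from h import *
x,y,n=rackframe(15);O=np.array([.5126,.2069,.0815])
for _ in range(3):
    goal(O-.019*n,gripR(x,n));C=cam('wrist');im=get_image('wrist')
cv2.imwrite('pics/w5.png',im[:,:,::-1])
for d in trace('wrist','torch')[:1]:
    ys,xs=np.nonzero(d['region']);print(d['confidence'],len(xs),xs.min(),xs.max(),ys.min(),ys.max())
    for r in range(ys.min(),ys.max()+1,12): q=xs[ys==r];print(r,q.min(),q.max(),end='; ')
print(np.round(proj('wrist',np.array([O+.094*x+.0165*n,O+.066*x+.0165*n,O+.013*n,O-.08*x+.013*n]),C),1).tolist())
E
```

```text
t 5.8 tcp [0.5145 0.1959 0.0978] shift(tool)mm [38.8  0.3 -0.9] turn deg [-0.1  -0.14  0.05] F [-0.5  0.2  0.3] w 1.001
t 5.85 tcp [0.5153 0.1951 0.0984] shift(tool)mm [39.8 -0.2 -0.3] turn deg [-0.1  -0.23 -0.  ] F [-0.3  0.2  0.5] w 0.998
t 5.9 tcp [0.5158 0.1946 0.0988] shift(tool)mm [40.4 -0.5  0.1] turn deg [-0.12 -0.3  -0.04] F [ 0.7 -0.3 -0.2] w 1.002
0.6 10984 291 349 122 379
122 304 336; 134 291 349; 146 291 349; 158 292 349; 170 292 348; 182 299 343; 194 299 342; 206 303 335; 218 303 335; 230 300 341; 242 300 340; 254 300 341; 266 300 340; 278 300 340; 290 301 340; 302 301 340; 314 301 340; 326 302 339; 338 305 334; 350 303 335; 362 301 339; 374 302 339; [[319.7, 123.6], [319.8, 178.7], [319.9, 289.9], [320.1, 400.5]]
```

View pics/w5.png

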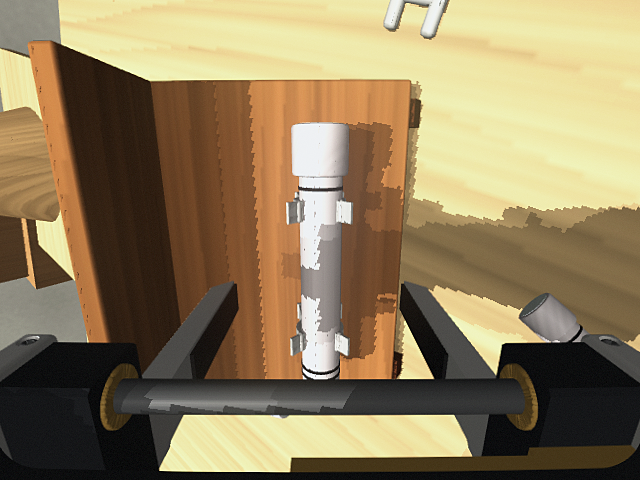

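Call:
play_rows([
  {"dx":0.25,"dy":0,"dz":0,"wx":0,"wy":0,"wz":0,"jaw":-1},
  {"dx":0.25,"dy":0,"dz":0,"wx":0,"wy":0,"wz":0,"jaw":-1},
  {"dx":0.2,"dy":0,"dz":0,"wx":0,"wy":0,"wz":0,"jaw":-1},
  {"dx":0.1,"dy":0,"dz":0,"wx":0,"wy":0,"wz":0,"jaw":-1},
  {"dx":0,"dy":0,"dz":0,"wx":0,"wy":0,"wz":0,"jaw":-1},
  {"dx":0,"dy":0,"dz":0,"wx":0,"wy":0,"wz":0,"jaw":1},
  {"dx":0,"dy":0,"dz":0,"wx":0,"wy":0,"wz":0,"jaw":1},
  {"dx":0,"dy":0,"dz":0,"wx":0,"wy":0,"wz":0,"jaw":1},
  {"dx":0,"dy":0,"dz":0,"wx":0,"wy":0,"wz":0,"jaw":1},
  {"dx":0,"dy":0,"dz":0,"wx":0,"wy":0,"wz":0,"jaw":1},
  {"dx":0,"dy":0,"dz":0,"wx":0,"wy":0,"wz":0,"jaw":1},
  {"dx":0,"dy":0,"dz":0,"wx":0,"wy":0,"wz":0,"jaw":1},
])

```text
t: 7.2
ee_pos: [0.5091, 0.217, 0.0657]
tcp_rot: [-90.2, 55.0, 104.6]
wrist_force: [-0.4, -0.1, 0.6]
width: 0.441
```

Call:
play_rows([
  {"dx":0,"dy":0,"dz":0,"wx":0,"wy":0,"wz":0,"jaw":1},
  {"dx":0,"dy":0,"dz":0,"wx":0,"wy":0,"wz":0,"jaw":1},
  {"dx":0,"dy":0,"dz":0,"wx":0,"wy":0,"wz":0,"jaw":1},
  {"dx":0,"dy":0,"dz":0,"wx":0,"wy":0,"wz":0,"jaw":1},
  {"dx":0,"dy":0,"dz":0,"wx":0,"wy":0,"wz":0,"jaw":1},
  {"dx":0,"dy":0,"dz":0,"wx":0,"wy":0,"wz":0,"jaw":1},
  {"dx":0,"dy":0,"dz":0,"wx":0,"wy":0,"wz":0,"jaw":1},
])

```text
t: 7.9
ee_pos: [0.5093, 0.2167, 0.0655]
tcp_rot: [-90.2, 55.0, 104.6]
wrist_force: [0.7, -2.0, -1.2]
width: 0.271
```

```bash
python3 - <<'E'
from h import *
x,y,n=rackframe(15);O=np.array([.5126,.2069,.0815])
goal(O-.019*n,gripR(x,n))
E
```

```text
t 7.9 tcp [0.5093 0.2167 0.0655] shift(tool)mm [-0.  -0.7 -0.7] turn deg [-0.14 -0.24 -0.03] F [ 0.7 -2.  -1.2] w 0.271
```

Call:
play_rows([
  {"dx":-0.05,"dy":0,"dz":0,"wx":0,"wy":0,"wz":0,"jaw":1},
  {"dx":-0.05,"dy":0,"dz":0,"wx":0,"wy":0,"wz":0,"jaw":1},
  {"dx":-0.05,"dy":0,"dz":0,"wx":0,"wy":0,"wz":0,"jaw":1},
  {"dx":-0.05,"dy":0,"dz":0,"wx":0,"wy":0,"wz":0,"jaw":1},
  {"dx":-0.05,"dy":0,"dz":0,"wx":0,"wy":0,"wz":0,"jaw":1},
])

```text
t: 8.4
ee_pos: [0.5111, 0.2099, 0.0762]
tcp_rot: [-90.2, 55.0, 104.6]
wrist_force: [-0.5, -0.3, -3.1]
width: 0.266
```

Call:
play_rows([
  {"dx":-0.05,"dy":0,"dz":0,"wx":0,"wy":0,"wz":0,"jaw":1},
  {"dx":-0.05,"dy":0,"dz":0,"wx":0,"wy":0,"wz":0,"jaw":1},
  {"dx":-0.05,"dy":0,"dz":0,"wx":0,"wy":0,"wz":0,"jaw":1},
  {"dx":-0.05,"dy":0,"dz":0,"wx":0,"wy":0,"wz":0,"jaw":1},
  {"dx":-0.1,"dy":0,"dz":0,"wx":0,"wy":0,"wz":0,"jaw":1},
  {"dx":-0.1,"dy":0,"dz":0,"wx":0,"wy":0,"wz":0,"jaw":1},
  {"dx":-0.2,"dy":0,"dz":0,"wx":0,"wy":0,"wz":0,"jaw":1},
  {"dx":-0.2,"dy":0,"dz":0,"wx":0,"wy":0,"wz":0,"jaw":1},
  {"dx":-0.2,"dy":0,"dz":0,"wx":0,"wy":0,"wz":0,"jaw":1},
])

```text
t: 9.3
ee_pos: [0.5185, 0.1817, 0.1177]
tcp_rot: [-90.2, 55.0, 104.5]
wrist_force: [-0.5, -0.5, -1.3]
width: 0.269
```

```bash
python3 - <<'E'
from h import *
x,y,n=rackframe(15);O=np.array([.5126,.2069,.0815])
goal(O-.019*n,gripR(x,n))
C=cam('wrist');im=get_image('wrist');cv2.imwrite('pics/w6.png',im[:,:,::-1]);np.savez('pics/w6.npz',K=C[0],d=C[1],T=C[2])
for d in trace('wrist','torch')[:1]:
    ys,xs=np.nonzero(d['region']);print(d['confidence'],len(xs),xs.min(),xs.max(),ys.min(),ys.max())
    for r in range(ys.min(),ys.max()+1,12): q=xs[ys==r];print(r,q.min(),q.max(),end='; ')
E
```

```text
t 9.3 tcp [0.5185 0.1817 0.1177] shift(tool)mm [63.5 -0.4 -0.5] turn deg [-0.13 -0.26 -0.02] F [-0.5 -0.5 -1.3] w 0.269
0.94 2926 501 584 279 361
279 522 528; 291 507 544; 303 503 551; 315 515 563; 327 533 578; 339 548 581; 351 561 577;
```

View pics/w6.png

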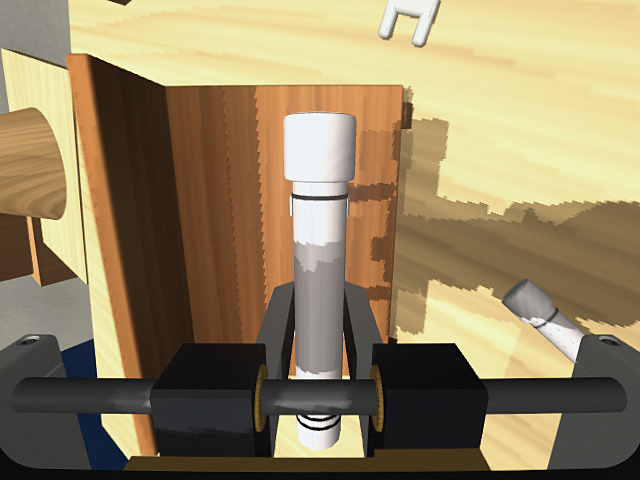

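```bash
python3 - <<'E'
from h import *
d=np.load('pics/w6.npz');C=(d['K'],d['d'],d['T'])
o=get_obs();R=toolR(o['tcp_rot']).as_matrix();g=o['ee_pos']-.019*R[:,0]
n=-R[:,0];x=-R[:,2]
for s in(-.003,0,.003):
  W=np.array([g+(a+s)*x+r*n for a,r in((.094,.0165),(.066,.0165),(-.08,.013))]);print(s,np.round(proj('wrist',W,C),1).tolist())
# stand target
S=np.array([.4409,-.2270,0]);xs=np.array([np.cos(np.radians(15.55)),np.sin(np.radians(15.55)),0])
seat=S+[0,0,.055]
goal(seat+[0,0,.12-.019],gripR(xs,[0,0,1]))
E
```

```text
-0.003 [[322.9, 121.9], [322.7, 192.4], [321.8, 455.3]]
0 [[323.0, 113.8], [322.7, 185.2], [321.8, 451.1]]
0.003 [[323.0, 105.7], [322.8, 177.9], [321.8, 446.9]]
t 9.4 tcp [0.5197 0.1811 0.118 ] shift(tool)mm [-246.3  285.3  179.4] turn deg [-0.78 -0.52 34.9 ] F [ 0.1 -0.6 -1.7] w 0.269
```

Call:
play_rows([
  {"dx":-0.4,"dy":0,"dz":0,"wx":0,"wy":0,"wz":0,"jaw":1},
  {"dx":-0.7,"dy":0,"dz":0,"wx":0,"wy":0,"wz":0,"jaw":1},
  {"dx":-0.8,"dy":0,"dz":0.1,"wx":0,"wy":0,"wz":0.4,"jaw":1},
  {"dx":-0.6,"dy":0.2,"dz":0.3,"wx":0,"wy":0,"wz":0.9,"jaw":1},
  {"dx":-0.3,"dy":0.4,"dz":0.3,"wx":-0.1,"wy":-0.1,"wz":0.9,"jaw":1},
  {"dx":-0.2,"dy":0.5,"dz":0.4,"wx":-0.1,"wy":0,"wz":0.9,"jaw":1},
  {"dx":-0.1,"dy":0.5,"dz":0.4,"wx":0,"wy":0,"wz":0.9,"jaw":1},
  {"dx":0,"dy":0.5,"dz":0.4,"wx":0,"wy":0,"wz":0.9,"jaw":1},
  {"dx":0,"dy":0.5,"dz":0.4,"wx":0,"wy":0,"wz":0.9,"jaw":1},
  {"dx":0,"dy":0.5,"dz":0.4,"wx":0,"wy":0,"wz":0.9,"jaw":1},
  {"dx":0,"dy":0.3,"dz":0.2,"wx":0,"wy":0,"wz":0.9,"jaw":1},
  {"dx":0,"dy":0,"dz":0,"wx":0,"wy":0,"wz":0.9,"jaw":1},
])

```text
t: 10.6
ee_pos: [0.4406, -0.0933, 0.1878]
tcp_rot: [-91.6, 89.1, 103.8]
wrist_force: [-0.2, 1.3, -1.5]
width: 0.266
```

```bash
cat >> h.py <<'E'
def tostand(h,xs=None,S=(.4409,-.2270),yaw=15.55,off=.001):
    a=np.radians(yaw);x=np.array([np.cos(a),np.sin(a),0])
    goal(np.r_[S,.055+h-.019]-off*x,gripR(x,[0,0,1]))
E
python3 -c "
from h import *
tostand(.12)"
```

```text
t 10.6 tcp [ 0.4406 -0.0933  0.1878] shift(tool)mm [ 29.9 129.5  36.2] turn deg [-0.16 -0.02  0.85] F [-0.2  1.3 -1.5] w 0.266
```

Call:
play_rows([
  {"dx":0,"dy":0.3,"dz":0.1,"wx":0,"wy":0,"wz":0.2,"jaw":1},
  {"dx":0,"dy":0.5,"dz":0.15,"wx":0,"wy":0,"wz":0,"jaw":1},
  {"dx":0,"dy":0.6,"dz":0.15,"wx":0,"wy":0,"wz":0,"jaw":1},
  {"dx":0.2,"dy":0.6,"dz":0.15,"wx":0,"wy":0,"wz":0,"jaw":1},
  {"dx":0.2,"dy":0.4,"dz":0.15,"wx":0,"wy":0,"wz":0,"jaw":1},
  {"dx":0.2,"dy":0.2,"dz":0.02,"wx":0,"wy":0,"wz":0,"jaw":1},
  {"dx":0,"dy":0,"dz":0,"wx":0,"wy":0,"wz":0,"jaw":1},
])

```text
t: 11.3
ee_pos: [0.4417, -0.2264, 0.156]
tcp_rot: [-91.1, 89.7, 104.4]
wrist_force: [-0.2, 0.3, -1.1]
width: 0.271
```

```bash
python3 - <<'E'
from h import *
tostand(.12)
C=cam('wrist');im=get_image('wrist');np.savez('pics/w7.npz',K=C[0],d=C[1],T=C[2])
R=Ro.from_euler('z',15.55,degrees=True).as_matrix()
L=np.array([[x,y,.012] for x in(-.08,.21) for y in(-.045,.045)]+[[x+s*.007,y,.059] for x in(-.042,.042) for s in (-1,1) for y in(-.029,.029)])
print(np.round(proj('wrist',L@R.T+[.4409,-.227,0],C),1).tolist())
cv2.imwrite('pics/w7.png',im[:,:,::-1])
E
```

```text
t 11.3 tcp [ 0.4417 -0.2264  0.156 ] shift(tool)mm [-0.   0.4  1.9] turn deg [-0.03 -0.01  0.29] F [-0.2  0.3 -1.1] w 0.271
[[363.7, 309.0], [278.5, 308.8], [376.1, -11.0], [267.2, -10.7], [353.5, 301.5], [288.8, 301.4], [353.9, 287.0], [288.4, 286.9], [356.4, 208.5], [286.2, 208.4], [356.9, 191.4], [285.8, 191.4]]
```

View pics/w7.png

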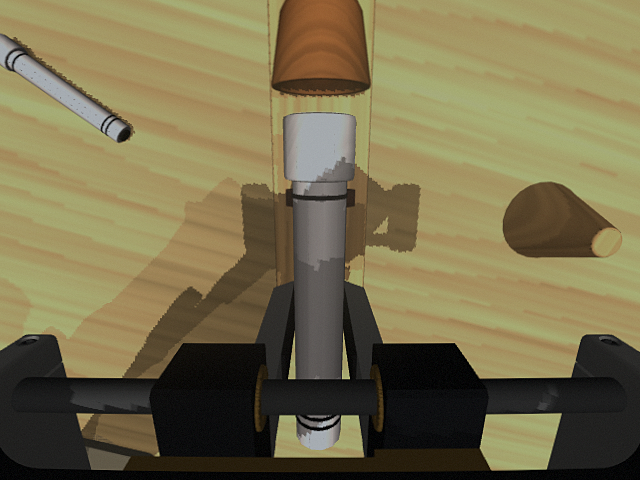

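Call:
play_rows([
  {"dx":0.2,"dy":0,"dz":0.02,"wx":0,"wy":0,"wz":0.07,"jaw":1},
  {"dx":0.4,"dy":0,"dz":0.01,"wx":0,"wy":0,"wz":0,"jaw":1},
  {"dx":0.5,"dy":0,"dz":0,"wx":0,"wy":0,"wz":0,"jaw":1},
  {"dx":0.4,"dy":0,"dz":0,"wx":0,"wy":0,"wz":0,"jaw":1},
  {"dx":0.3,"dy":0,"dz":0,"wx":0,"wy":0,"wz":0,"jaw":1},
  {"dx":0.2,"dy":0,"dz":0,"wx":0,"wy":0,"wz":0,"jaw":1},
  {"dx":0.1,"dy":0,"dz":0,"wx":0,"wy":0,"wz":0,"jaw":1},
  {"dx":0,"dy":0,"dz":0,"wx":0,"wy":0,"wz":0,"jaw":1},
])

```text
t: 12.15
ee_pos: [0.4416, -0.2252, 0.0522]
tcp_rot: [155.1, 89.9, -9.2]
wrist_force: [0.4, -0.2, -1.3]
width: 0.269
```

```bash
python3 - <<'E'
from h import *
tostand(0)
E
```

```text
t 12.15 tcp [ 0.4416 -0.2252  0.0522] shift(tool)mm [16.2  1.5  2.2] turn deg [ 0.18 -0.11 -0.05] F [ 0.4 -0.2 -1.3] w 0.269
```

Call:
play_rows([
  {"dx":0.08,"dy":0.02,"dz":0.03,"wx":0,"wy":0,"wz":0,"jaw":1},
  {"dx":0.06,"dy":0.01,"dz":0.01,"wx":0,"wy":0,"wz":0,"jaw":1},
  {"dx":0.06,"dy":0,"dz":0,"wx":0,"wy":0,"wz":0,"jaw":1},
  {"dx":0.04,"dy":0,"dz":0,"wx":0,"wy":0,"wz":0,"jaw":1},
  {"dx":0,"dy":0,"dz":0,"wx":0,"wy":0,"wz":0,"jaw":1},
])

```text
t: 12.65
ee_pos: [0.4398, -0.2279, 0.0401]
tcp_rot: [144.9, 89.9, -19.4]
wrist_force: [1.0, -0.6, -1.6]
width: 0.266
```

Call:
play_rows([
  {"dx":0.03,"dy":0,"dz":0,"wx":0,"wy":0,"wz":0,"jaw":1},
  {"dx":0,"dy":0,"dz":0,"wx":0,"wy":0,"wz":0,"jaw":1},
])

```text
t: 12.85
ee_pos: [0.4399, -0.2279, 0.0387]
tcp_rot: [143.7, 89.9, -20.7]
wrist_force: [-0.1, -0.3, -1.4]
width: 0.27
```

Call:
play_rows([
  {"dx":0.03,"dy":0,"dz":0,"wx":0,"wy":0,"wz":0,"jaw":1},
  {"dx":0,"dy":0,"dz":0,"wx":0,"wy":0,"wz":0,"jaw":1},
])

```text
t: 13.05
ee_pos: [0.4399, -0.2279, 0.0372]
tcp_rot: [143.2, 89.9, -21.1]
wrist_force: [0.3, -0.8, -1.9]
width: 0.27
```

Call:
play_rows([
  {"dx":0.02,"dy":0,"dz":0,"wx":0,"wy":0,"wz":0,"jaw":1},
  {"dx":0,"dy":0,"dz":0,"wx":0,"wy":0,"wz":0,"jaw":1},
])

```text
t: 13.25
ee_pos: [0.4399, -0.2279, 0.0362]
tcp_rot: [143.2, 89.9, -21.2]
wrist_force: [-0.6, -0.9, -1.0]
width: 0.27
```

Call:
play_rows([
  {"dx":0.02,"dy":0,"dz":0,"wx":0,"wy":0,"wz":0,"jaw":1},
  {"dx":0,"dy":0,"dz":0,"wx":0,"wy":0,"wz":0,"jaw":1},
])

```text
t: 13.45
ee_pos: [0.44, -0.2279, 0.0354]
tcp_rot: [144.2, 89.8, -20.1]
wrist_force: [-0.3, 0.6, 0.0]
width: 0.269
```

Call:
play_rows([
  {"dx":0.02,"dy":0,"dz":0,"wx":0,"wy":0,"wz":0,"jaw":1},
  {"dx":0,"dy":0,"dz":0,"wx":0,"wy":0,"wz":0,"jaw":1},
])

```text
t: 13.65
ee_pos: [0.44, -0.2279, 0.0352]
tcp_rot: [144.3, 89.8, -20.1]
wrist_force: [-1.6, -0.1, 8.9]
width: 0.265
```

```bash
python3 - <<'E'
from h import *
tostand(0);o=get_obs();print(o['ft_torque'])
E
```

```text
t 13.65 tcp [ 0.44   -0.2279  0.0352] shift(tool)mm [-0.8 -0.6 -0.1] turn deg [ 0.11 -0.14 -0.1 ] F [-1.6 -0.1  8.9] w 0.265
[ 0.24262932  0.36332181 -0.04525352]
```

Call:
play_rows([
  {"dx":0,"dy":0,"dz":0,"wx":0,"wy":0,"wz":0,"jaw":0.3},
  {"dx":0,"dy":0,"dz":0,"wx":0,"wy":0,"wz":0,"jaw":0.1},
  {"dx":0,"dy":0,"dz":0,"wx":0,"wy":0,"wz":0,"jaw":-0.2},
  {"dx":0,"dy":0,"dz":0,"wx":0,"wy":0,"wz":0,"jaw":-0.4},
  {"dx":0,"dy":0,"dz":0,"wx":0,"wy":0,"wz":0,"jaw":-0.4},
  {"dx":0,"dy":0,"dz":0,"wx":0,"wy":0,"wz":0,"jaw":-0.4},
  {"dx":0,"dy":0,"dz":0,"wx":0,"wy":0,"wz":0,"jaw":-0.4},
  {"dx":0,"dy":0,"dz":0,"wx":0,"wy":0,"wz":0,"jaw":-0.4},
])

```text
t: 14.45
ee_pos: [0.44, -0.2279, 0.0343]
tcp_rot: [143.4, 89.9, -20.9]
wrist_force: [-0.5, 0.7, -0.1]
width: 0.7
```

Call:
play_rows([
  {"dx":-0.1,"dy":0,"dz":0,"wx":0,"wy":0,"wz":0,"jaw":-0.4},
  {"dx":-0.3,"dy":0,"dz":0,"wx":0,"wy":0,"wz":0,"jaw":-0.4},
  {"dx":-0.5,"dy":0,"dz":0,"wx":0,"wy":0,"wz":0,"jaw":-0.4},
  {"dx":-0.6,"dy":0,"dz":0,"wx":0,"wy":0,"wz":0,"jaw":-0.4},
  {"dx":-0.6,"dy":0,"dz":0.3,"wx":0,"wy":0,"wz":0,"jaw":-0.4},
  {"dx":-0.6,"dy":0,"dz":0.4,"wx":0,"wy":0,"wz":0,"jaw":-0.4},
  {"dx":-0.5,"dy":0,"dz":0.4,"wx":0,"wy":0,"wz":0,"jaw":-0.4},
  {"dx":-0.2,"dy":0,"dz":0.2,"wx":0,"wy":0,"wz":0,"jaw":-0.4},
  {"dx":0,"dy":0,"dz":0,"wx":0,"wy":0,"wz":0,"jaw":-0.4},
])

```text
t: 15.35
ee_pos: [0.3766, -0.2461, 0.2054]
tcp_rot: [136.2, 89.7, -28.2]
wrist_force: [0.2, -0.5, -0.6]
width: 0.699
```

```bash
python3 - <<'E'
from h import *
o=get_obs();print(o['t'],o['ee_pos'])
C=cam('wrist');im=get_image('wrist')
R=Ro.from_euler('z',15.55,degrees=True).as_matrix()
L=np.array([[.094,0,.0715],[.066,0,.0715],[-.08,0,.068],[.042,-.029,.059],[.042,.029,.059],[-.042,-.029,.059],[-.042,.029,.059]])
print(np.round(proj('wrist',L@R.T+[.4409,-.227,0],C),1).tolist())
side=get_image('side')
cv2.imwrite('pics/w8.png',np.hstack([im[:460,180:460],cv2.resize(side[190:290,260:420],(480,300))[:460] if 0 else cv2.copyMakeBorder(cv2.resize(side[190:290,260:420],(480,300)),0,160,0,0,0)])[:,:,::-1])
for q in('torch','lens'):
  for d in boxes_of('wrist',q)[:3]: print(q,np.round(d['position'],4),round(d['confidence'],2))
E
```

```text
15.35 [ 0.37660102 -0.24614338  0.20538409]
[[318.3, 50.6], [318.3, 86.8], [318.3, 249.5], [350.2, 117.9], [286.4, 117.9], [348.0, 209.5], [288.5, 209.5]]
torch [ 0.4589 -0.2225  0.0633] 0.86
torch [0.5025 0.0222 0.0175] 0.65
lens [0.5004 0.0182 0.0204] 0.97
lens [ 0.4602 -0.2216  0.0683] 0.79
```

View pics/w8.png

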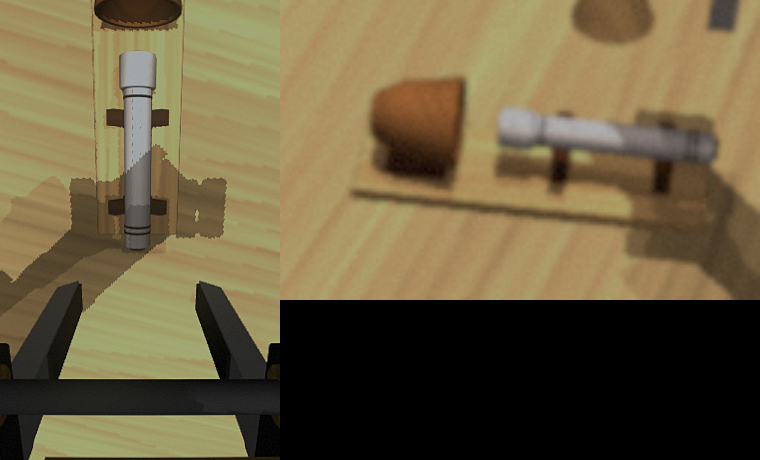

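```bash
python3 -c "
from workcell import *
print(hand_in())"
```

```text
the job is handed in; nothing more can be done
None
```

I pulled the torch square out of both clips and laid it in the two V supports of the stand, with the lens towards the bowl. I then let go, backed off and handed the job in at about 15.5 s on the robot's clock; `hand_in()` gives no verdict.

- **Pull:** I gripped the torch at mid-barrel with the gripper tilted square to the board and pulled it out along the clips' opening direction, not lengthwise.
- **Seating:** I lowered it in 1 mm steps until the wrist force rose to about 9 N at seat height, with tilt within about 0.2°. Only then did I open the jaws.
- **Last pictures:** The wrist and side views show the torch lying in both Vs. Its two ends are within about 1.5 pixels (1–2 mm) of where a centred torch should appear, and the gripper is clear of it.
- **Forces and other objects:** The largest wrist force I read at the end of a move was about 9 N. I kept clear of the spanner, wax jar and cone, but did not measure their positions again at the end.
- **Failed checks:** One early move call was refused because keys were missing, so nothing moved. No later check failed or disagreed.

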